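Close the grinder's tool rest to the gauge mark and lock it

ROBOT

A 6-joint arm with a two-finger parallel gripper is mounted at the origin on the work surface; the furniture and walls round the work are solid. World frame = base frame: x ahead of the robot, y to its left, z up, the work surface at z = 0. Lengths are in mm, angles in rad, forces in N, time in s.
With the tool pointing down it reaches from about 275 to 750 mm from the base axis. Payload 10.2 kg.
Tool frame: the origin (TCP) lies on the centre line of the jaws, within the pads' length; the fingertips stand 17 mm ahead of it and the grasp point (between the pads) lies 2 mm behind it (ctrl.tip_extent is the distance from the TCP to the fingertips, in mm); z points along the fingers, y is the line along which they close (so a half turn about z gives the same grasp; the last joint's range is limited). The gripper opens to 85 mm and grips with 20 to 120 N. Pads are 22 mm wide; open, the fingers measure 114 mm over their backs; the gripper's body (76 mm by 85 mm) begins 54 mm behind the grasp point. The pads swing forward as they close: fully open they stand 13 mm farther back than shut.
Start: joints at [0.984, 0.313, 1.498, -0, 1.331, -0.223], TCP at [186.823, 490.641, 223.094] pointing down, gripper open.
Joint ranges: [-2.94, 2.94], [-0.97, 2.17], [0.19, 2.56], [-1.23, 4.37], [0.02, 3.11], [-2.88, 2.88]. Speed limits (rad/s): [2.39, 2.39, 3.01, 3.14, 3.14, 3.14].

INTERFACE

Orientations are given as a unit quaternion [w, x, y, z].
In Python, from rig import sensors, capture, ctrl, cut_out, place_of gives the robot as it stands.
- The arm moves only by the shell command python3 -m jog 'ROWS' [FORCE]. ROWS is JSON, a list of rows, each a list of 3 entries, a list of its own where there are three numbers: the shift along the world's x, y, z in mm, then the turn, a rotation vector about the world's x, y, z in degrees, then the closure, from 0 (fully open) to 1 (shut). A call has exactly 8 rows; each row is the pose to reach, as a shift and turn from the pose commanded when the call began; what a row does not reach only later rows make up. A row lasts 1/12 s, in which the tool goes at most 41.7 mm and 7.16 degrees, less where a joint would pass 70% of its speed; a pose out of reach is approached as far as the arm can. A call with a gripper value outside its range is refused whole. The fingers move at their own pace and stop on an object; FORCE is the grip in N (left out, the last holds). Time passes only in rows, so rows that repeat a pose let the fingers close, or fill a call up. It gives the time, the measured TCP pose, the force and the opening at its end, in the units of the state.
- sensors.sense(): the state, without advancing time (a new reading comes with each control period).
- capture(name): name is "side" or "top"; returns a dict with "color" (400x640x3 uint8, blue, green, red), "z_map" (400x640 float32, mm along the optical axis (not along the pixel's ray), 0 where there is no reading), "camera_matrix" (3x3 intrinsics, pixels), "R" (3x3) and "t" (3): a world point X has camera coordinates R X + t. Camera axes: x right, y down, z forward; pixel columns grow to the right and rows downward; lengths in mm; the calibration is good to about 2 mm. A picture is of the moment at which its call begins.
- ctrl.finish_job(): hands the job in, once; it reports no verdict.
Trained networks look in a picture, given as the dict that the camera call returned (one of the last four; its "shot" number tells which), for a name from the list of things; names that differ only in an ending like _2 or _b are one class to them, and where a whole thing is asked for, a point or a joint stands for the part that bears it (a point fixed in the world has none). Each returns a list of dicts, best first, with "p" (0 to 1); they miss things now and then, are a little off and sometimes report something else, mostly with a low value. They report only what shows in the picture. A call takes as long as a camera call.
- cut_out(picture, query): "region" (400x640 bool, what is visible of it) and "box" ([left, top, right, bottom] in pixels, round what is visible of it).
- place_of(picture, query): "centre" ([row, column] in pixels: a listed point, or the origin of a listed thing).
The state is a dict: "time_s": time; "joints": joint angles; "dq": joint speeds; "tau": joint torques, N m; "eef_pos": TCP position; "ee_rot": TCP orientation; "force": force on the tool from outside, world axes, zero at the start; "wrist_torque": the same for the moment, N m; "grip_width": opening from 0.0 (shut) to 1.0 (fully open).
Only numpy, scipy, OpenCV 4.12 (cv2) and the standard library are available. Lean on these libraries where they do the work, as an engineer would, in place of code of your own. Each camera call takes 0.05 s, during which the arm holds its last target. There are 200 camera calls.

TASK

The tool rest of the bench grinder stands too far from the stone. Roll the knurled adjuster wheel under a fingertip, its top away from you, until the blue pointer stands in the red band of the gauge plate, then press the orange lock lever right down until it lies level, so that the setting is held. Move the rest only by its wheel and never into the stone, and leave the tools lying around where they are.

Things in the scene. Friction and masses are not known exactly. Their poses are not given: they have to be found in the camera images.
- tool_rest: Grey base of the adjustable tool rest, screwed to the bench before a blue bench grinder. Plate 262 x 150 x 12 mm, x = -56 to 206. Origin on the worktop under the adjuster wheel's axis; x along the slide toward the stone, y left, z up. Beside the wheel: cheeks 72 mm high, outer faces at y = 36 mm either side; 8 mm rack at y = 18, top at z = 78. The grinder, 290 mm high, begins at x = 220.
- adjuster_axis (a point): Centre of the knurled adjuster wheel: black with grey ribs round its rim, diameter 64 mm, 22 mm wide, upright between the cheeks, axle along the tool_rest's y. The rim's top is 32 mm above this point (94 mm above the worktop) and is free for a fingertip. The point stays put as the wheel turns.
- adjuster (a joint): Turn of the wheel, rad; starts at 0, stops at -0.5 and 5.4; grows as the rim's top rolls away from the robot (tool_rest's +x). Rack and pinion: the rest goes 8 mm toward the stone per rad. Stiff, stays where left: 1 to 2 N along the rim turns it; a tip pressed on the rim with 4 to 20 N carries it without slip (friction about 1.3). Needs 2 to 3.8 rad: several strokes, lifting off between.
- rest_slide: The sliding rest, axes and starting origin as the tool_rest's: aluminium carriage (top at z = 45 mm), rack, post and steel table 68 x 76 x 9 mm (top at z = 124; at the start x = 145 to 213). It advances along x by 8 mm per rad of the wheel, by 16 to 30 mm in all. Not to be pushed by hand.
- pointer (a point): Tip of the blue pointer: a needle 2.6 mm wide on the left side of the rest's steel table. It points left (tool_rest's +y) just above the gauge plate, 118 mm above the worktop, and moves with the rest.
- gauge_mark (a point): Centre of the red band, 4 mm wide, across the white gauge plate bolted to the left of the grinder's near guard; black ticks every 5 mm before and after it. Its x points toward the stone, parallel to the slide. With the pointer at the band's centre the rest is 4 mm clear of the stone. At the start the pointer is 16 to 30 mm short of it.
- rest_edge (a point): Middle of the far edge of the rest's steel table, the edge that faces the stone.
- stone_face (a point): Point of the grey grinding stone (150 mm in diameter, 20 mm wide, standing still) nearest to the rest's edge, at the table's height, on the slide's centre line (as are the adjuster's axis point and rest_edge); x points along the slide, away from the rest.
- lever_pivot (a point): Pivot of the cam lock lever on the left side of the rest's base: x = 85, y = 52, z = 58 mm in the tool_rest's frame; its axis lies along the tool_rest's x. Does not move.
- lever_pad (a point): Top of the lever's orange thumb pad (24 x 38 x 11 mm), 68 mm out from the pivot; moves with the lever. The lever points left (tool_rest's +y) and is raised 41 to 50 degrees at the start. Right down it lies level: pad top 64.5 mm above the worktop, 120 mm left of the slide's centre line, x = 85 mm; nothing below it.
- lock_lever (a joint): Angle of the lock lever, rad: 0 fully raised (unlocked), 0.87 right down and level (locked, a hard stop). Starts at 0 to 0.15. About 3 N down on the pad moves it, 6 to 8 N over the last 10 degrees, where its cam bites and clamps the slide; it stays where it is left.
- allen_key: Bystander, loose on the worktop, to be left alone: black hex key, 34x96x8 mm; origin at the centre of its underside.
- bolt: Bystander, loose on the worktop, to be left alone: steel bolt with a nut, lying, 19x86x16 mm; origin at the centre of its underside.
- green_pliers: Bystander, loose on the worktop, to be left alone: pliers with green handles, lying, 50x159x13 mm; origin at the centre of its underside.
- measuring_tape: Bystander, loose on the worktop, to be left alone: yellow and black tape measure, 37x81x62 mm; origin at the centre of its underside.
- blue_marker: Bystander, loose on the worktop, to be left alone: white marker pen with a blue cap, 15x120x16 mm; origin at the centre of its underside.

How it is judged (in metres and radians):
On the way, in this order (a step that is already met when the one before it is completed fails the run):
1. with the lock lever still up, the pointer is brought into the red band (x of pointer in the frame of gauge_mark between -0.0023 and 0.0023 m and value of joint lock_lever below 0.4 rad), for 0.2 s.
2. then the lock lever is pressed right down (value of joint lock_lever above 0.8 rad), for 0.2 s.
At the end, for the whole second after the job is handed in: The pointer stands in the red band (within 2.3 mm of its centre along the slide), at rest, and the lock lever is down (above 0.80 of 0.87 rad) (x of pointer in the frame of gauge_mark between -0.0023 and 0.0023 m and value of joint lock_lever above 0.8 rad and linear speed of rest_slide below 0.002 m/s); the robot touches nothing.
It fails at once if the rest is run into the stone (edge less than 0.5 mm from it) (x of rest_edge in the frame of stone_face above -0.0005 m).
It fails at once if the rest itself is pushed (over 3 N on its table, post, carriage or rack) instead of being moved by its wheel (contact force between any of the arm, the fingers and rest_slide above 3 N).
It fails at once if one of the loose things lying around is moved by more than 20 mm or lifted (distance of any of allen_key, bolt, green_pliers, measuring_tape, blue_marker from where it was at the start of the episode above 0.02 m).
It also fails if it takes over 67 s, if anything falls off the work surface, if the arm or the gripper's body presses on something with over 40 N, if the wrist force passes 120 N, or if a joint passes its speed limit or range.

## Working session

There is one attempt and no reset: what is moved stays moved. The work goes in short steps, Python scripts to look and compute and a shell command to move; the robot and the scene stay as the last step left them, time stands still between calls to the robot, and variables do not carry over. Pictures are saved under pics/ and viewed, on a budget of 10 in all, crops included, one or two more only if the job needs it, and the job is handed in when it is done.

```bash
mkdir -p pics; ls; cat > h.py <<'E'
import numpy as np, cv2
from rig import sensors, capture, ctrl, cut_out, place_of
def ray(p,rc):
    K,R,t=p["camera_matrix"],p["R"],p["t"]
    d=R.T@np.linalg.inv(K)@np.array([rc[1],rc[0],1.]); return -R.T@t, d
def at_z(p,rc,z):
    c,d=ray(p,rc); return c+d*(z-c[2])/d[2]
def at_map(p,rc):
    c,d=ray(p,rc); r,k=int(round(rc[0])),int(round(rc[1])); w=p["z_map"][r-1:r+2,k-1:k+2]; w=w[w>0]
    return c+d*np.median(w) if w.size else None
def tri(a,b):
    (c1,d1),(c2,d2)=a,b
    s=np.linalg.lstsq(np.c_[d1,-d2],c2-c1,rcond=None)[0]
    p,q=c1+d1*s[0],c2+d2*s[1]; return (p+q)/2,np.linalg.norm(p-q)
E
python3 - <<'E'
from h import *
np.set_printoptions(precision=1,suppress=True)
P={n:capture(n) for n in("side","top")}
for n,p in P.items(): cv2.imwrite(f"pics/{n}0.png",p["color"]); print(n,-p["R"].T@p["t"],p["R"][2])
for q in "tool_rest adjuster_axis pointer gauge_mark rest_edge stone_face lever_pivot lever_pad".split():
    r={}
    for n,p in P.items():
        o=place_of(p,q)
        if o: r[n]=o[0]["centre"]; print(q,n,round(o[0]["p"],2),np.array(o[0]["centre"]),at_map(p,o[0]["centre"]))
    if len(r)==2: print("   tri",*tri(ray(P["side"],r["side"]),ray(P["top"],r["top"])))
print(sensors.sense())
E
```

```text
pics
side [ 414.  1044.2  986.6] [ 0.1 -0.8 -0.7]
top [-234.3   41.8 1551. ] [ 0.5 -0.  -0.9]
tool_rest side 0.59 [167.4 335.9] [ 493.8 -218.4   37.1]
tool_rest top 0.57 [228.5 391.2] [ 470.  -239.3    8.9]
   tri [ 484.1 -244.1    9. ] 26.904304393851913
adjuster_axis side 0.83 [158.4 337.2] [ 489.4 -224.2   73.9]
adjuster_axis top 0.58 [217.3 397.8] [ 477.1 -252.9   91.3]
   tri [ 494.  -260.1   50.1] 5.933067052094024
pointer side 0.79 [130.9 288.9] [ 680.  -329.4  118.4]
pointer top 0.86 [169.  416.1] [ 670.6 -339.7  114.4]
   tri [ 679.7 -342.9  107.2] 7.7254352488987035
gauge_mark side 0.81 [131.1 288.7] [ 680.7 -328.8  117.8]
gauge_mark top 0.87 [163.9 412.7] [ 692.5 -328.7  116.9]
   tri [ 683.5 -325.6  123. ] 8.900069613320571
rest_edge side 0.7 [120.7 298.5] [ 654.6 -414.3  113.2]
rest_edge top 0.85 [171.6 430.5] [ 684.7 -406.5   71. ]
   tri [ 650.1 -389.5  127.7] 1.07939857908092
stone_face side 0.92 [114.8 291.2] [ 678.8 -397.   148.9]
stone_face top 0.68 [179.6 388.8] [ 691.9 -251.5    3.2]
   tri [ 610.8 -220.9  223.9] 88.44952416913587
lever_pivot side 0.88 [151.7 313.4] [ 585.5 -298.9   47.7]
lever_pivot top 0.92 [195.8 397.4] [ 583.9 -266.9   61.1]
   tri [ 580.2 -265.4   70.3] 2.4180756662434195
lever_pad side 0.45 [149.2 303.6] [ 610.4 -218.5  113.3]
lever_pad top 0.62 [181.4 389.1] [ 619.8 -231.6  110.4]
   tri [ 615.9 -230.4  108.3] 9.285710648144736
{'time_s': 0.9, 'joints': array([ 1. ,  0.3,  1.5, -0. ,  1.3, -0.2]), 'dq': array([ 0.,  0., -0., -0.,  0., -0.]), 'tau': array([ -0. , -41.2, -26. ,  -0. ,   0. ,  -0. ]), 'eef_pos': array([186.8, 490.6, 223.1]), 'ee_rot': array([0. , 0.2, 1. , 0. ]), 'force': array([ 0.1,  0.4, -0.3]), 'wrist_torque': array([-0., -0., -0.]), 'grip_width': 0.9951068062592875}
```

```bash
python3 - <<'E'
import cv2
a=cv2.imread("pics/side0.png")[90:210,240:400]; b=cv2.imread("pics/top0.png")[130:270,340:500]
cv2.imwrite("pics/s0c.png",cv2.resize(a,None,fx=5,fy=5,interpolation=cv2.INTER_CUBIC))
cv2.imwrite("pics/t0c.png",cv2.resize(b,None,fx=4,fy=4,interpolation=cv2.INTER_CUBIC))
E
```

```text
(no output)
```

View pics/s0c.png

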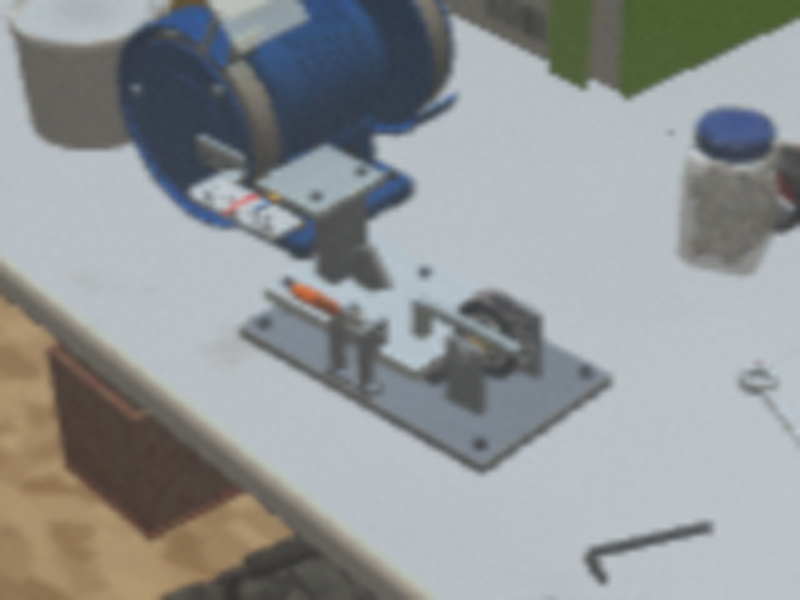

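View pics/t0c.png

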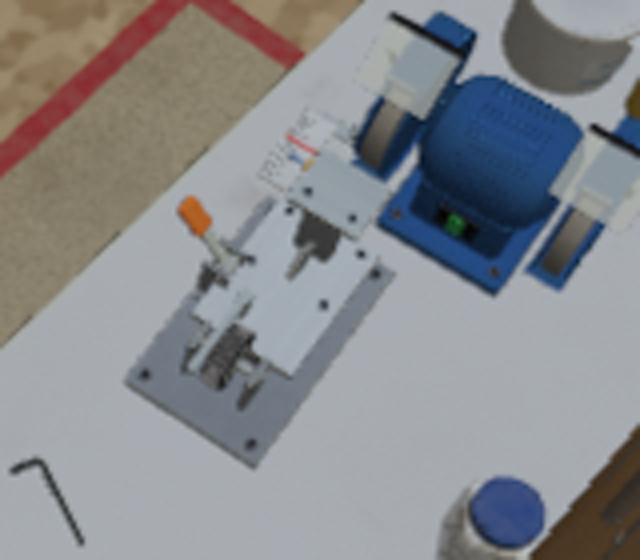

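View pics/top0.png

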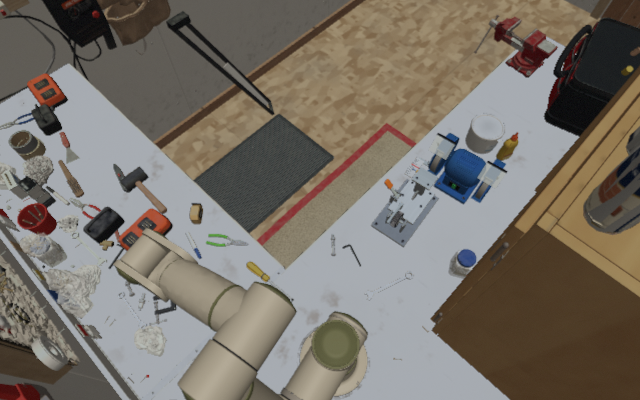

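The side crop shows the wheel near px (row 156, col 338), and the pointer is just short of the red band. The top crop shows the wheel at about (218.5, 397), the lever pad at about (183.5, 388.5) and three plate corners. I'll fit the base frame to the plate corners at z = 12.

```bash
python3 - <<'E'
from h import *
np.set_printoptions(precision=1,suppress=True)
P={n:capture(n) for n in("side","top")}
loc=np.array([[-56,75],[-56,-75],[206,-75]]); locs=np.array([[-56,75],[-56,-75],[206,75]])
def crop(p,x,f,o): return ((x[1]+.5)/f-.5+o[0],(x[0]+.5)/f-.5+o[1])
T=[at_z(P["top"],crop(0,x,4,(130,340)),12)[:2] for x in[(128,381),(256,466),(395,270)]]
S=[at_z(P["side"],crop(0,x,5,(90,240)),12)[:2] for x in[(482,470),(610,380),(240,330)]]
def fit(L,W):
    L,W=np.array(L,float),np.array(W); l,w=L-L.mean(0),W-W.mean(0)
    a=np.arctan2((l[:,0]*w[:,1]-l[:,1]*w[:,0]).sum(),(l*w).sum()); R=np.array([[np.cos(a),-np.sin(a)],[np.sin(a),np.cos(a)]])
    o=W.mean(0)-R@L.mean(0); print("yaw",np.degrees(a),"o",o,"res",(W-L@R.T-o).ravel()); return R,o
fit(loc,T);fit(locs,S);R,o=fit(np.r_[loc,locs],T+S)
for n,l in dict(wheeltop=(0,0,94),axis=(0,0,62),pivot=(85,52,58),paddown=(85,120,64.5),edge=(213,0,124)).items():
    X=np.r_[R@l[:2]+o,l[2]]; print(n,X,*[(lambda v:(v[1]/v[2],v[0]/v[2]))(P[k]["camera_matrix"]@(P[k]["R"]@X+P[k]["t"])) for k in P])
# depth-based: wheel region & pad
for q in("adjuster_axis","lever_pad","tool_rest"):
  for n,p in P.items():
    r=cut_out(p,q)
    if r:
      m=r[0]["region"]; rc=np.argwhere(m&(p["z_map"]>0)); K=p["camera_matrix"];z=p["z_map"][rc[:,0],rc[:,1]]
      X=(np.c_[rc[:,1],rc[:,0],np.ones(len(rc))]@np.linalg.inv(K).T*z[:,None]-p["t"])@p["R"]
      L=np.c_[(X[:,:2]-o)@R,X[:,2]]; print(q,n,round(r[0]["p"],2),r[0]["box"],len(rc),"local med",np.median(L,0),"lo",np.percentile(L,5,0),"hi",np.percentile(L,95,0))
for q in "allen_key bolt green_pliers measuring_tape blue_marker".split():
    o_=place_of(P["top"],q)
    if o_: print(q,o_[0]["p"],at_z(P["top"],o_[0]["centre"],0))
E
```

```text
yaw -37.669454010930686 o [ 484.5 -255.2] res [-0.6 -3.4  0.8  2.  -0.2  1.3]
yaw -38.93170039299168 o [ 486.3 -246.7] res [-0.6 -1.3  3.4  0.7 -2.7  0.6]
yaw -38.165822474127395 o [ 485.6 -251.2] res [-2.5 -7.4 -0.1 -2.8  0.3 -1.7  1.4  3.1  3.8  6.4 -2.9  2.3]
wheeltop [ 485.6 -251.2   94. ] (np.float64(149.65498409809587), np.float64(338.72394393660954)) (np.float64(214.90810750803433), np.float64(397.2122910437043))
axis [ 485.6 -251.2   62. ] (np.float64(156.79748580399354), np.float64(338.67503060950014)) (np.float64(218.717742144355), np.float64(395.9282609442885))
pivot [ 584.5 -262.8   58. ] (np.float64(154.9410395503031), np.float64(312.5562305411571)) (np.float64(196.0671606592888), np.float64(396.2046097471568))
paddown [ 626.6 -209.3   64.5] (np.float64(161.53024374613878), np.float64(299.55924492853677)) (np.float64(186.06752219708696), np.float64(381.64646111263653))
edge [ 653.  -382.8  124. ] (np.float64(122.4932880628341), np.float64(297.68367039243765)) (np.float64(171.34932628265582), np.float64(428.4498777569481))
adjuster_axis side 0.6 [288.8, 121.6, 363.2, 183.1] 2245 local med [68.7 20.1 44.8] lo [-47.5 -52.3   7.8] hi [195.6  72.1 124.7]
adjuster_axis top 0.94 [371.3, 167.8, 436.4, 245.9] 2623 local med [73.  -5.7 43.5] lo [-43.7 -65.9   7.2] hi [187.1  64.9 123.5]
lever_pad top 0.66 [387.6, 179.4, 398.3, 198.4] 107 local med [84.9 83.5 84.4] lo [73.6 46.3  0.7] hi [122.5 107.5 116. ]
tool_rest side 0.79 [287.4, 118.1, 361.1, 180.3] 2169 local med [68.7 20.7 44.9] lo [-46.1 -50.    9. ] hi [188.9  71.9 124.6]
tool_rest top 0.85 [371.2, 170.4, 437.6, 245.2] 2772 local med [75.6 -5.7 43.3] lo [-43.5 -68.7   6.3] hi [190.2  67.2 123.5]
allen_key 0.48 [368.4 -80.2   0. ]
bolt 0.61 [401.6  -9.    0. ]
green_pliers 0.66 [438.  389.1   0. ]
measuring_tape 0.7 [555.1 503.3   0. ]
blue_marker 0.57 [419.1 510.7   0. ]
```

```bash
python3 - <<'E'
from h import *
from scipy.spatial.transform import Rotation as Ro
np.set_printoptions(precision=4,suppress=True)
s=sensors.sense();q=s["ee_rot"];M=Ro.from_quat(q[[1,2,3,0]]).as_matrix();print(M, "toolY yaw",np.degrees(np.arctan2(M[1,1],M[0,1])),ctrl.tip_extent,s["eef_pos"])
E
```

```text
[[-0.9345  0.3558  0.    ]
 [ 0.3558  0.9345 -0.    ]
 [-0.      0.     -1.    ]] toolY yaw 69.15545139242369 17.0 [186.833  490.6396 223.0918]
```

```bash
python3 -m jog '[[[15,-38,0],[0,0,-2],1],[[30,-76,0],[0,0,-4],1],[[45,-114,0],[0,0,-6],1],[[60,-152,0],[0,0,-8],1],[[75,-190,0],[0,0,-10],1],[[90,-228,0],[0,0,-12],1],[[105,-266,0],[0,0,-14],1],[[120,-304,0],[0,0,-17.4],1]]'
python3 -m jog '[[[15,-38,0],[0,0,0],1],[[30,-76,0],[0,0,0],1],[[45,-114,0],[0,0,0],1],[[60,-152,0],[0,0,0],1],[[75,-190,0],[0,0,0],1],[[90,-228,0],[0,0,0],1],[[105,-266,0],[0,0,0],1],[[120,-304,0],[0,0,0],1]]'
```

```text
time_s: 2.22
eef_pos: [306.9, 184.9, 223.3]
ee_rot: [0.0, 0.328, 0.945, 0.0]
force: [0.9, 1.2, 0.2]
grip_width: 0.001
time_s: 2.88
eef_pos: [427.1, -119.6, 223.2]
ee_rot: [0.0, 0.328, 0.945, -0.0]
force: [0.7, 1.0, -0.3]
grip_width: -0.002
```

```bash
python3 -m jog '[[[15,-38,0],[0,0,0],1],[[30,-76,0],[0,0,0],1],[[45,-110,-10],[0,0,0],1],[[51,-126,-40],[0,0,0],1],[[51,-126,-70],[0,0,0],1],[[51,-126,-93],[0,0,0],1],[[51,-126,-93],[0,0,0],1],[[51,-126,-93],[0,0,0],1]]'
python3 - <<'E'
from h import *
np.set_printoptions(precision=1,suppress=True)
s=sensors.sense();print(s["eef_pos"],s["force"],s["joints"])
a=capture("side")["color"][80:180,280:400]; b=capture("top")["color"][160:260,350:470]
cv2.imwrite("pics/c1.png",np.hstack([cv2.resize(x,(400,333),interpolation=cv2.INTER_CUBIC) for x in(a,b)]))
E
```

```text
time_s: 3.55
eef_pos: [477.7, -243.2, 130.1]
ee_rot: [-0.001, 0.328, 0.945, 0.0]
force: [0.1, -0.3, 1.4]
grip_width: 0.001
[ 477.7 -243.2  130.1] [ 0.1 -0.3  1.4] [-0.7  0.4  1.6  0.   1.1 -1.6]
```

View pics/c1.png

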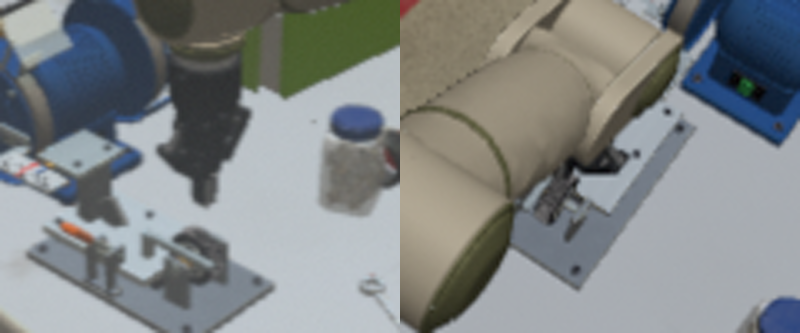

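```bash
python3 - <<'E'
from h import *
np.set_printoptions(precision=1,suppress=True)
P={n:capture(n) for n in("side","top")}
s=sensors.sense();X=s["eef_pos"]-[0,0,17]
for n,p in P.items():
    v=p["camera_matrix"]@(p["R"]@X+p["t"]); print(n,"tip",v[1]/v[2],v[0]/v[2], place_of(p,"adjuster_axis")[:2])
    J=[]
    for d in np.eye(3)*10:
        u=p["camera_matrix"]@(p["R"]@(X+d)+p["t"]); J.append([u[1]/u[2]-v[1]/v[2],u[0]/u[2]-v[0]/v[2]])
    print("px per 10mm x,y,z (row,col)",np.array(J).ravel())
    v=(v/v[2])
    c=p["color"][int(v[1])-30:int(v[1])+30,int(v[0])-30:int(v[0])+30].copy()
    c=cv2.resize(c,(400,400),interpolation=cv2.INTER_CUBIC); k=(int((v[0]-int(v[0])+30.5)*400/60),int((v[1]-int(v[1])+30.5)*400/60)); cv2.drawMarker(c,k,(0,0,255),cv2.MARKER_CROSS,14,1)
    P[n]["c"]=c
cv2.imwrite("pics/c2.png",np.hstack([P["side"]["c"],P["top"]["c"]]))
E
```

```text
side tip 146.08907830380352 340.5799651885747 [{'centre': [155.9, 336.8], 'p': 0.82}]
px per 10mm x,y,z (row,col) [-0.1 -2.8  1.6 -0.2 -2.3  0. ]
top tip 214.1085826504191 396.2337909921813 [{'centre': [216.5, 393.9], 'p': 0.58}]
px per 10mm x,y,z (row,col) [-2.5 -0.3  0.1 -2.7 -1.2  0.4]
```

View pics/c2.png

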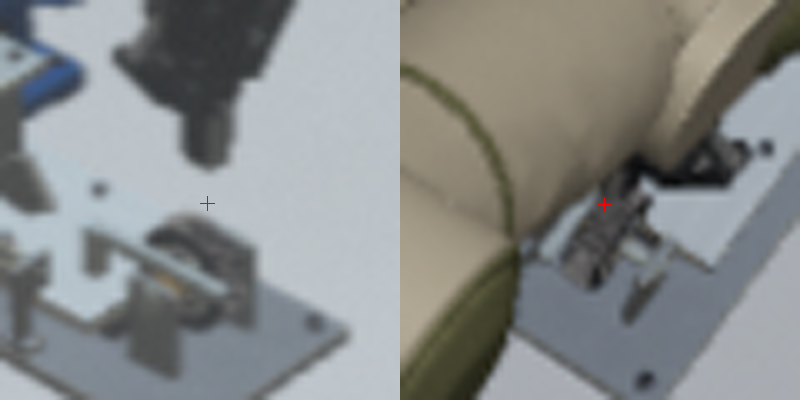

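```bash
python3 - <<'E'
from h import *
np.set_printoptions(precision=1,suppress=True)
p=capture("side")
for r in range(134,143): print(r,at_map(p,(r,340.5)), p["z_map"][r,336:346])
p=capture("top")
for r,c in((210,398),(211,398),(211,399),(212,397),(213,397)): print(r,c,at_map(p,(r,c)))
print(sensors.sense())
E
```

```text
134 [ 478.8 -234.5  172.1] [1810.6 1807.2 1501.4 1505.  1492.6 1500.5 1493.5 1502.2    0.  1515. ]
135 [ 478.7 -233.2  168.8] [1811.3 1810.8 1504.1 1499.4 1499.6 1504.4 1499.3 1501.5 1506.4 1521.6]
136 [ 478.6 -232.3  165.2] [1804.9 1799.5 1510.6 1499.9 1501.5 1503.  1498.6 1498.5 1510.9 1520.4]
137 [ 478.6 -233.1  160.6] [1792.5 1805.3 1513.6 1502.2 1505.8 1511.1 1503.  1506.3 1511.1 1798. ]
138 [ 478.5 -231.9  157.2] [1789.7 1792.2 1507.1 1509.3 1505.8 1506.3 1506.5 1512.  1516.2 1794.2]
139 [ 478.5 -231.4  153.3] [1786.4 1788.3 1515.7 1513.  1507.2 1510.3 1508.4 1511.9 1513.8 1780.9]
140 [ 478.5 -232.2  148.6] [1782.2 1779.8 1774.4 1521.8 1508.1 1509.3 1511.  1516.5 1521.9 1781.4]
141 [ 489.1 -444.3    4.5] [1772.5 1779.8 1772.  1774.4 1776.4 1520.3 1513.  1775.1 1774.5 1768.5]
142 [ 489.  -442.9    0.5] [1768.  1771.8 1765.1 1771.6 1767.6 1769.2 1771.2 1769.3 1763.7 1773. ]
210 398 [ 465.9 -240.1  172.5]
211 398 [ 465.4 -241.1  165.7]
211 399 [ 465.2 -244.5  166.1]
212 397 [ 467.  -239.3  154.9]
213 397 [ 465.8 -240.1  149.3]
{'time_s': 3.95, 'joints': array([-0.7,  0.4,  1.6, -0. ,  1.1, -1.6]), 'dq': array([-0.,  0.,  0., -0., -0., -0.]), 'tau': array([  0. , -44.2, -23.7,  -0. ,   0. ,   0. ]), 'eef_pos': array([ 478. , -243.4,  130.8]), 'ee_rot': array([ 0. ,  0.3,  0.9, -0. ]), 'force': array([-0.6, -0.4,  0.1]), 'wrist_torque': array([-0. , -0. ,  0.1]), 'grip_width': 0.0004330512474473741}
```

```bash
python3 -m jog '[[[0,0,-4],[0,0,0],1],[[0,0,-8],[0,0,0],1],[[0,0,-12],[0,0,0],1],[[0,0,-14],[0,0,0],1],[[0,0,-16],[0,0,0],1],[[0,0,-17],[0,0,0],1],[[0,0,-17],[0,0,0],1],[[0,0,-17],[0,0,0],1]]'
python3 - <<'E'
from h import *
np.set_printoptions(precision=1,suppress=True)
p=capture("side")
for r in range(140,152): print(r,at_map(p,(r,340.5)), p["z_map"][r,336:346])
print(sensors.sense()["eef_pos"])
E
```

```text
time_s: 4.62
eef_pos: [477.9, -243.4, 113.1]
ee_rot: [0.0, 0.328, 0.945, -0.0]
force: [0.0, 0.4, 0.7]
grip_width: -0.0
140 [ 478.4 -230.8  149.6] [1785.1 1777.6 1521.9 1511.  1512.9 1511.3 1511.6 1513.5 1512.5 1527.2]
141 [ 478.3 -229.6  146.1] [1769.6 1775.3 1522.3 1521.1 1507.2 1512.7 1517.5 1520.8 1524.8 1539.7]
142 [ 478.4 -231.4  140.7] [1771.1 1773.  1518.6 1522.4 1510.2 1523.8 1518.2 1519.8 1526.3 1773.3]
143 [ 478.4 -233.1  135.3] [1760.3 1765.4 1522.8 1522.6 1517.6 1515.9 1522.7 1520.6 1530.7 1756.8]
144 [ 478.3 -231.   132.5] [1753.  1752.5 1758.9 1526.4 1519.6 1522.5 1524.8 1528.4 1534.8 1760.2]
145 [ 478.7 -240.1  122.1] [1751.4 1749.9 1754.  1748.7 1536.3 1530.4 1532.  1533.8 1753.9 1757.2]
146 [ 487.1 -407.9    4.3] [1746.1 1752.5 1745.4 1744.8 1741.8 1745.  1738.4 1748.4 1747.  1748.7]
147 [ 486.9 -404.9    1.4] [1736.8 1749.6 1740.3 1739.  1740.2 1739.9 1739.2 1744.7 1737.8 1748.3]
148 [ 479.8 -263.6   93.1] [1584.  1569.1 1568.3 1571.5 1570.2 1730.4 1728.  1739.6 1738.5 1735.2]
149 [ 479.4 -257.2   93. ] [1567.5 1572.6    0.  1563.2 1565.5 1573.1 1570.6 1734.1 1733.  1722.6]
150 [ 479.  -250.6   93.2] [1561.  1564.7 1564.1 1563.5 1568.3 1555.8 1557.5 1570.4 1598.  1604.9]
151 [ 478.6 -243.1   93.9] [1566.  1560.1 1554.1 1557.  1559.8 1558.9 1562.8 1559.9 1563.1 1596.1]
[ 477.9 -243.4  113.2]
```

```bash
python3 -m jog '[[[0,0,-3],[0,0,0],1],[[0,0,-6],[0,0,0],1],[[0,0,-8],[0,0,0],1],[[0,0,-9],[0,0,0],1],[[0,0,-10],[0,0,0],1],[[0,0,-11],[0,0,0],1],[[0,0,-12],[0,0,0],1],[[0,0,-12],[0,0,0],1]]'
```

```text
time_s: 5.33
eef_pos: [477.8, -243.3, 100.9]
ee_rot: [-0.0, 0.328, 0.945, 0.0]
force: [-0.7, -0.3, 0.2]
grip_width: -0.005
```

```bash
python3 - <<'E'
from h import *
np.set_printoptions(precision=1,suppress=True)
P={n:capture(n) for n in("side","top")}
p=P["side"]
for r in range(145,152): print(r,at_map(p,(r,340.5)))
for q in("pointer","gauge_mark"):
  for n,p in P.items():
    o=place_of(p,q)
    if o: print(q,n,round(o[0]["p"],2),o[0]["centre"],at_z(p,o[0]["centre"],118))
print(sensors.sense()["force"],sensors.sense()["eef_pos"])
E
```

```text
145 [ 478.3 -233.3  126.7]
146 [ 478.3 -233.7  122.1]
147 [ 478.4 -235.2  116.8]
148 [ 478.5 -239.5  109.5]
149 [ 479.2 -253.    95.9]
150 [ 479.  -249.8   93.7]
151 [ 478.6 -242.5   94.3]
pointer side 0.74 [131.6, 287.9] [ 683.2 -324.9  118. ]
pointer top 0.84 [169.8, 411.9] [ 665.1 -322.2  118. ]
gauge_mark side 0.85 [129.2, 287.1] [ 688.8 -341.6  118. ]
gauge_mark top 0.72 [165.5, 414.8] [ 684.4 -335.7  118. ]
[-0.2 -0.3  0.3] [ 477.8 -243.4  101.2]
```

```bash
python3 -m jog '[[[0,0,-2],[0,0,0],1],[[0,0,-4],[0,0,0],1],[[0,0,-5],[0,0,0],1],[[0,0,-6],[0,0,0],1],[[0,0,-7],[0,0,0],1],[[0,0,-8],[0,0,0],1],[[0,0,-9],[0,0,0],1],[[0,0,-9],[0,0,0],1]]'
python3 -m jog '[[[0,0,-1],[0,0,0],1],[[0,0,-1],[0,0,0],1],[[0,0,-2],[0,0,0],1],[[0,0,-2],[0,0,0],1],[[0,0,-3],[0,0,0],1],[[0,0,-3],[0,0,0],1],[[0,0,-3],[0,0,0],1],[[0,0,-3],[0,0,0],1]]'
```

```text
time_s: 6.3
eef_pos: [477.8, -243.3, 91.9]
ee_rot: [-0.0, 0.328, 0.945, 0.0]
force: [-0.7, 0.1, -0.3]
grip_width: -0.002
time_s: 6.97
eef_pos: [477.9, -243.4, 89.1]
ee_rot: [0.0, 0.328, 0.945, -0.0]
force: [-0.6, -0.4, -0.7]
grip_width: 0.001
```

```bash
python3 -m jog '[[[0,0,-1],[0,0,0],1],[[0,0,-1],[0,0,0],1],[[0,0,-2],[0,0,0],1],[[0,0,-2],[0,0,0],1],[[0,0,-3],[0,0,0],1],[[0,0,-3],[0,0,0],1],[[0,0,-3],[0,0,0],1],[[0,0,-3],[0,0,0],1]]'
```

```text
time_s: 7.63
eef_pos: [477.8, -243.4, 86.1]
ee_rot: [0.0, 0.328, 0.945, -0.0]
force: [0.1, -1.0, 0.6]
grip_width: 0.005
```

```bash
python3 -m jog '[[[0,0,-1],[0,0,0],1],[[0,0,-1],[0,0,0],1],[[0,0,-2],[0,0,0],1],[[0,0,-2],[0,0,0],1],[[0,0,-2],[0,0,0],1],[[0,0,-2],[0,0,0],1],[[0,0,-2],[0,0,0],1],[[0,0,-2],[0,0,0],1]]'
python3 - <<'E'
from h import *
np.set_printoptions(precision=1,suppress=True)
p=capture("side")
for r in range(147,154): print(r,at_map(p,(r,340.5)))
E
```

```text
time_s: 8.3
eef_pos: [478.2, -243.6, 85.1]
ee_rot: [0.001, 0.328, 0.945, -0.0]
force: [-1.8, 1.2, 10.2]
grip_width: -0.0
147 [ 478.2 -231.4  119.3]
148 [ 478.  -229.1  116.6]
149 [ 478.1 -231.9  110.4]
150 [ 478.  -230.7  106.9]
151 [ 478.2 -235.4   99.2]
152 [ 478.4 -240.1   91.6]
153 [ 478.3 -239.1   87.8]
```

```bash
python3 -m jog '[[[2.4,-1.9,0.4],[0,0,0],1],[[4.7,-3.7,0.7],[0,0,0],1],[[7.1,-5.6,0.8],[0,0,0],1],[[9.4,-7.4,0.8],[0,0,0],1],[[9.4,-7.4,0.8],[0,0,0],1],[[9.4,-7.4,0.8],[0,0,0],1],[[9.4,-7.4,0.8],[0,0,0],1],[[9.4,-7.4,0.8],[0,0,0],1]]'
```

```text
time_s: 9.02
eef_pos: [487.9, -251.4, 85.7]
ee_rot: [0.001, 0.328, 0.945, -0.0]
force: [-0.0, -0.8, 5.6]
grip_width: 0.003
```

```bash
python3 -m jog '[[[2.4,-1.9,-0.2],[0,0,0],1],[[4.7,-3.7,-0.5],[0,0,0],1],[[6.3,-4.9,-0.8],[0,0,0],1],[[6.3,-4.9,-0.8],[0,0,0],1],[[6.3,-4.9,-0.8],[0,0,0],1],[[6.3,-4.9,-0.8],[0,0,0],1],[[6.3,-4.9,-0.8],[0,0,0],1],[[6.3,-4.9,-0.8],[0,0,0],1]]'
python3 - <<'E'
from h import *
np.set_printoptions(precision=1,suppress=True)
P={n:capture(n) for n in("side","top")}
for q in("pointer","gauge_mark"):
  for n,p in P.items():
    o=place_of(p,q)
    if o: print(q,n,round(o[0]["p"],2),o[0]["centre"],at_z(p,o[0]["centre"],118))
def z(im,r,c): return cv2.resize(im["color"][r-20:r+20,c-20:c+20],(400,400),interpolation=cv2.INTER_CUBIC)
cv2.imwrite("pics/c3.png",np.hstack([z(P["side"],131,290),z(P["top"],168,414)]))
E
```

```text
time_s: 9.68
eef_pos: [494.6, -256.6, 85.6]
ee_rot: [0.002, 0.328, 0.945, -0.001]
force: [0.4, -0.4, 8.8]
grip_width: -0.002
pointer side 0.7 [130.7, 288.7] [ 681.1 -331.4  118. ]
gauge_mark side 0.77 [131.2, 289.1] [ 679.  -327.9  118. ]
gauge_mark top 0.8 [166.8, 411.8] [ 678.7 -323.4  118. ]
```

View pics/c3.png

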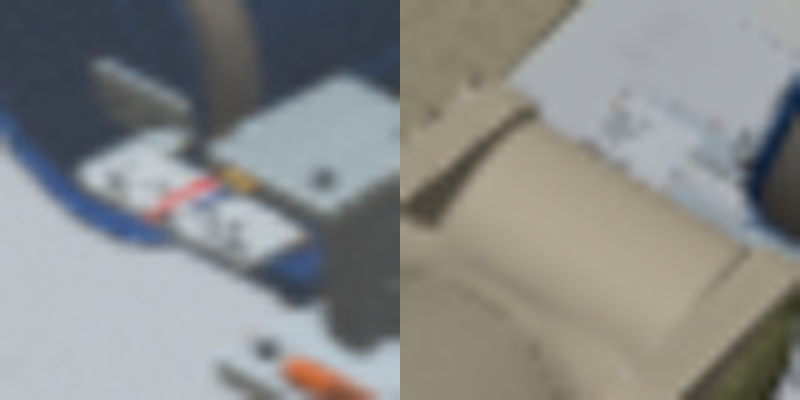

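```bash
cat >> h.py <<'E'
YAW=np.radians(-38.2); EX=np.array([np.cos(YAW),np.sin(YAW)]); EY=np.array([-EX[1],EX[0]])
def gauge(name,n=4,imgs=None,show=False):
    """local offset (x,y) of blue needle from red band, mm, at z=118"""
    ps=[capture(name) for _ in range(n)] if imgs is None else imgs
    im=np.mean([p["color"].astype(float) for p in ps],0); p=ps[0]
    r0,c0,r1,c1=(122,278,140,302) if name=="side" else (158,402,180,424)
    w=im[r0:r1,c0:c1]; B,G,R=w[...,0],w[...,1],w[...,2]
    red=np.clip(R-np.maximum(B,G)-25,0,None)
    red[:, :]=red*(R-G>40)*(abs(B-G)<45)
    def cen(m):
        i=np.indices(m.shape); return np.array([(i[k]*m).sum()/m.sum() for k in(0,1)])+[r0,c0]
    cr=cen(red)
    bl=np.clip(B-R-35,0,None)*(R>60)
    i=np.indices(bl.shape); bl=bl*(np.hypot(i[0]+r0-cr[0],i[1]+c0-cr[1])<10)
    cb=cen(bl)
    if show:
        np.set_printoptions(linewidth=200,precision=0,suppress=True); print(red.astype(int)); print((B-R).astype(int))
    d=at_z(p,cb,118)[:2]-at_z(p,cr,118)[:2]
    return cr,cb,d@EX,d@EY,red.sum(),bl.sum()
E
python3 - <<'E'
from h import *
p=capture("side")
print(gauge("side",imgs=[dict(p,color=cv2.imread("pics/side0.png"))],show=True))
t=capture("top"); print(gauge("top",imgs=[dict(t,color=cv2.imread("pics/top0.png"))],show=True))
print(gauge("side",show=True))
E
```

```text
[[ 0  0  0  0  0  0  0  0  0  0  0  0  0  0  0  0  0  0  0  0  0  0  0  0]
 [ 0  0  0  0  0  0  0  0  0  0  0  0  0  0  0  0  0  0  0  0  0  0  0  0]
 [ 0  0  0  0  0  0  0  0  0  0  0  0  0  0  0  0  0  0  0  0  0  0  0  0]
 [ 0  0  0  0  0  0  0  0  0  0  0  0  0  0  0  0  0  0  0  0  0  0  0  0]
 [ 0  0  0  0  0  0  0  0  0  0  0  0  0  0  0  0  0  0  0  0  0  0  0  0]
 [ 0  0  0  0  0  0  0  0  0  0  0  0  0  0  0  0  0  0  0  0  0  0  0  0]
 [ 0  0  0  0  0  0  0  0  0  0  0  0  0  0  0  0  0  0  0  0  0  0  0  0]
 [ 0  0  0  0  0  0  0  0  0  0  0 39 50 14  0  0  0  0  0  0  0  0  0  0]
 [ 0  0  0  0  0  0  0  0  0 27 30 14  0  0  0  0  0  0  0  0  0  0  0  0]
 [ 0  0  0  0  0  0  0  0 32  0  0  0  0  0  0  0  0  0  0  0  0  0  0  0]
 [ 0  0  0  0  0  0  0 16  0  0  0  0  0  0  0  0  0  0  0  0  0  0  0  0]
 [ 0  0  0  0  0  0  0  0  0  0  0  0  0  0  0  0  0  0  0  0  0  0  0  0]
 [ 0  0  0  0  0  0  0  0  0  0  0  0  0  0  0  0  0  0  0  0  0  0  0  0]
 [ 0  0  0  0  0  0  0  0  0  0  0  0  0  0  0  0  0  0  0  0  0  0  0  0]
 [ 0  0  0  0  0  0  0  0  0  0  0  0  0  0  0  0 
[... 8423 characters left out ...]
2   6  10  11  10  11   9  11  12  14  13  13   6  -2  22]
 [ 12  13  13  14  19  26  29  29  23  16  10   5   7   9   9   8  10  13  17  20   8   6  12  25]
 [ 13  13  12  12  13  14  13  14  13  13  13  12   9   6   5   8   9   9  13  25  31  42  50  50]
 [ 12  12  12  13  12  12  12  12  13  12  13  13  12  12   9   3   0   5  19  39  53  66  68  49]
 [ 12  12  13  12  13  12  12  12  12  12  13  12  12  13  12  13  10  13  21  29  38  50  54  38]
 [ 12  13  12  12  13  13  13  13  12  12  13  13  13  12  12  13  13  15  17  19  23  28  31  23]]
(array([130., 288.]), array([133., 282.]), np.float64(3.2566974320239224), np.float64(31.423219847894973), np.float64(248.25), np.float64(467.0))
```

```bash
sed -i '/^def gauge/,$d' h.py; cat >> h.py <<'E'
def gauge(name,n=4,imgs=None):
    """needle x' minus red band x' (mm, both taken at z=118), spread info"""
    ps=[capture(name) for _ in range(n)] if imgs is None else imgs
    im=np.mean([p["color"].astype(float) for p in ps],0); p=ps[0]
    r0,c0,r1,c1=(122,278,140,302) if name=="side" else (158,402,180,424)
    i=np.argwhere(np.ones((r1-r0,c1-c0)))+[r0,c0]
    B,G,R=im[i[:,0],i[:,1]].T
    X=np.array([at_z(p,k,118)[:2] for k in i]); x,y=X@EX,X@EY
    red=np.clip(np.minimum(R-B,R-G)-10,0,None)*(abs(B-G)<35)
    m=lambda w,v:(w*v).sum()/w.sum()
    xr,yr=m(red,x),m(red,y); sy=np.sqrt(m(red,(y-yr)**2))
    bl=np.clip(B-R-20,0,None)*(x-xr>-36)*(x-xr<8)*(y<yr+1.2*sy)*(y>yr-22)
    xb,yb=m(bl,x),m(bl,y)
    return dict(d=round(xb-xr,2),yd=round(yb-yr,1),red=round(red.sum()),redstd=np.round([np.sqrt(m(red,(x-xr)**2)),sy],1),bl=round(bl.sum()),blstd=np.round([np.sqrt(m(bl,(x-xb)**2)),np.sqrt(m(bl,(y-yb)**2))],1))
E
python3 - <<'E'
from h import *
p=capture("side");t=capture("top")
print(gauge("side",imgs=[dict(p,color=cv2.imread("pics/side0.png"))]))
print(gauge("top",imgs=[dict(t,color=cv2.imread("pics/top0.png"))]))
print(gauge("side"))
E
```

```text
{'d': np.float64(-14.55), 'yd': np.float64(-8.0), 'red': 434, 'redstd': array([2.5, 9.8]), 'bl': 94, 'blstd': array([2.2, 4.1])}
{'d': np.float64(-16.18), 'yd': np.float64(-5.5), 'red': 490, 'redstd': array([2.1, 9.5]), 'bl': 105, 'blstd': array([1.5, 4.2])}
{'d': np.float64(-10.45), 'yd': np.float64(-4.7), 'red': 474, 'redstd': array([ 3.2, 10.6]), 'bl': 43, 'blstd': array([1.6, 4.1])}
```

```bash
python3 -m jog '[[[0,0,10],[0,0,0],1],[[-9,7.1,10],[0,0,0],1],[[-18.1,14.2,10],[0,0,0],1],[[-18.1,14.2,5],[0,0,0],1],[[-18.1,14.2,2],[0,0,0],1],[[-18.1,14.2,0.5],[0,0,0],1],[[-18.1,14.2,-0.5],[0,0,0],1],[[-18.1,14.2,-0.5],[0,0,0],1]]'
```

```text
time_s: 11.25
eef_pos: [476.0, -241.9, 84.5]
ee_rot: [0.0, 0.328, 0.945, -0.0]
force: [-3.2, 1.9, 10.6]
grip_width: -0.001
```

```bash
python3 -m jog '[[[2.7,-2.1,0.6],[0,0,0],1],[[5.4,-4.2,1.0],[0,0,0],1],[[8.1,-6.4,1.2],[0,0,0],1],[[10.8,-8.5,1.2],[0,0,0],1],[[13.5,-10.6,1.0],[0,0,0],1],[[16.2,-12.7,0.7],[0,0,0],1],[[18.1,-14.2,0.4],[0,0,0],1],[[18.1,-14.2,0.4],[0,0,0],1]]'; python3 -c "
from h import *
print(gauge('side'))"
```

```text
time_s: 11.92
eef_pos: [495.2, -257.2, 85.5]
ee_rot: [0.002, 0.328, 0.945, -0.001]
force: [1.7, -1.0, 11.1]
grip_width: 0.005
{'d': np.float64(nan), 'yd': np.float64(nan), 'red': 350, 'redstd': array([ 2.4, 10.2]), 'bl': 0, 'blstd': array([nan, nan])}h.py:25: RuntimeWarning: invalid value encountered in scalar divide
  m=lambda w,v:(w*v).sum()/w.sum()
```

```bash
python3 -m jog '[[[0,0,25],[0,0,0],1],[[-19.1,15.2,25],[0,0,0],1],[[-35,50,25],[0,0,0],1],[[-45,85,25],[0,0,0],1],[[-60,120,25],[0,0,0],1],[[-70,155,25],[0,0,0],1],[[-70,155,25],[0,0,0],1],[[-70,155,25],[0,0,0],1]]'; python3 - <<'E'
from h import *
ps={n:[capture(n) for _ in range(3)] for n in("side","top")}
for n in ps: print(n,gauge(n,imgs=ps[n]))
np.savez("m1.npz",**{n:np.mean([p["color"].astype(float) for p in ps[n]],0) for n in ps})
def z(n,r,c): return cv2.resize(ps[n][0]["color"][r-15:r+15,c-15:c+15],(400,400),interpolation=cv2.INTER_CUBIC)
cv2.imwrite("pics/c4.png",np.hstack([z("side",131,290),z("top",168,414)]))
E
```

```text
time_s: 12.78
eef_pos: [423.7, -99.8, 109.2]
ee_rot: [0.0, 0.327, 0.945, -0.0]
force: [-0.1, -0.5, -0.3]
grip_width: -0.0
side {'d': np.float64(nan), 'yd': np.float64(nan), 'red': 356, 'redstd': array([ 2.4, 10.2]), 'bl': 0, 'blstd': array([nan, nan])}
top {'d': np.float64(-6.02), 'yd': np.float64(-1.9), 'red': 462, 'redstd': array([1.7, 9.7]), 'bl': 66, 'blstd': array([0.8, 5.7])}h.py:25: RuntimeWarning: invalid value encountered in scalar divide
  m=lambda w,v:(w*v).sum()/w.sum()
```

View pics/c4.png

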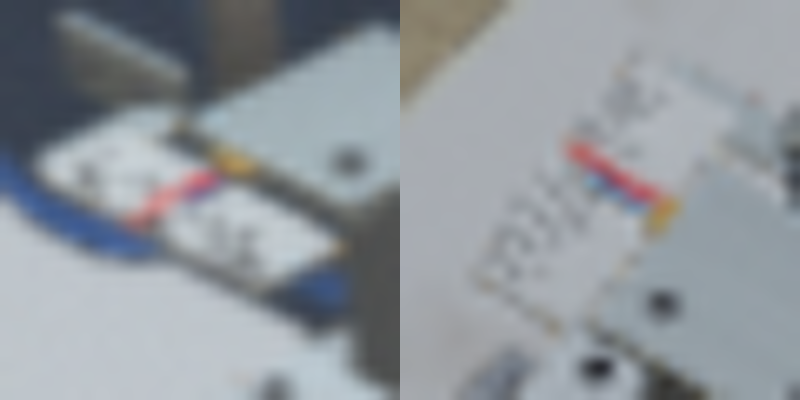

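```bash
python3 -m jog '[[[10,-35,0],[0,0,0],1],[[25,-72,0],[0,0,0],1],[[38,-108,0],[0,0,0],1],[[51.9,-140.8,0],[0,0,0],1],[[51.9,-140.8,-15],[0,0,0],1],[[51.9,-140.8,-21],[0,0,0],1],[[51.9,-140.8,-24],[0,0,0],1],[[51.9,-140.8,-24.5],[0,0,0],1]]'
python3 -m jog '[[[0,0,-0.5],[0,0,0],1],[[0,0,-1],[0,0,0],1],[[0,0,-1.4],[0,0,0],1],[[0,0,-1.4],[0,0,0],1],[[0,0,-1.4],[0,0,0],1],[[0,0,-1.4],[0,0,0],1],[[0,0,-1.4],[0,0,0],1],[[0,0,-1.4],[0,0,0],1]]'
```

```text
time_s: 13.75
eef_pos: [474.7, -241.4, 84.5]
ee_rot: [-0.001, 0.327, 0.945, -0.0]
force: [-3.1, -2.4, 2.6]
grip_width: -0.004
time_s: 14.42
eef_pos: [475.1, -241.4, 84.2]
ee_rot: [0.0, 0.327, 0.945, -0.001]
force: [-6.5, -2.0, 9.1]
grip_width: 0.004
```

```bash
python3 -m jog '[[[2.7,-2.1,0.6],[0,0,0],1],[[5.4,-4.2,1.0],[0,0,0],1],[[8.1,-6.4,1.2],[0,0,0],1],[[10.8,-8.5,1.2],[0,0,0],1],[[13.5,-10.6,1.0],[0,0,0],1],[[14.1,-11.1,0.9],[0,0,0],1],[[14.1,-11.1,0.9],[0,0,0],1],[[14.1,-11.1,0.9],[0,0,0],1]]'
python3 -m jog '[[[0,0,25],[0,0,0],1],[[-19.1,15.2,25],[0,0,0],1],[[-35,50,25],[0,0,0],1],[[-45,85,25],[0,0,0],1],[[-60,120,25],[0,0,0],1],[[-70,155,25],[0,0,0],1],[[-70,155,25],[0,0,0],1],[[-70,155,25],[0,0,0],1]]'; python3 - <<'E'
from h import *
ps={n:[capture(n) for _ in range(3)] for n in("side","top")}
for n in ps: print(n,gauge(n,imgs=ps[n]))
np.savez("m2.npz",**{n:np.mean([p["color"].astype(float) for p in ps[n]],0) for n in ps})
def z(n,r,c): return cv2.resize(ps[n][0]["color"][r-15:r+15,c-15:c+15],(400,400),interpolation=cv2.INTER_CUBIC)
cv2.imwrite("pics/c5.png",np.hstack([z("side",131,290),z("top",168,414)]))
E
```

```text
time_s: 15.08
eef_pos: [490.0, -253.5, 85.7]
ee_rot: [0.002, 0.327, 0.945, -0.001]
force: [-4.6, -6.2, 9.0]
grip_width: -0.0
time_s: 15.75
eef_pos: [419.2, -95.8, 109.4]
ee_rot: [0.0, 0.326, 0.945, 0.0]
force: [-0.2, 0.2, 0.4]
grip_width: 0.005
side {'d': np.float64(1.76), 'yd': np.float64(-13.3), 'red': 141, 'redstd': array([ 2.8, 11.7]), 'bl': 69, 'blstd': array([2.3, 6.7])}
top {'d': np.float64(-0.77), 'yd': np.float64(-10.3), 'red': 205, 'redstd': array([ 2.1, 10. ]), 'bl': 77, 'blstd': array([1.3, 3.1])}
```

View pics/c5.png

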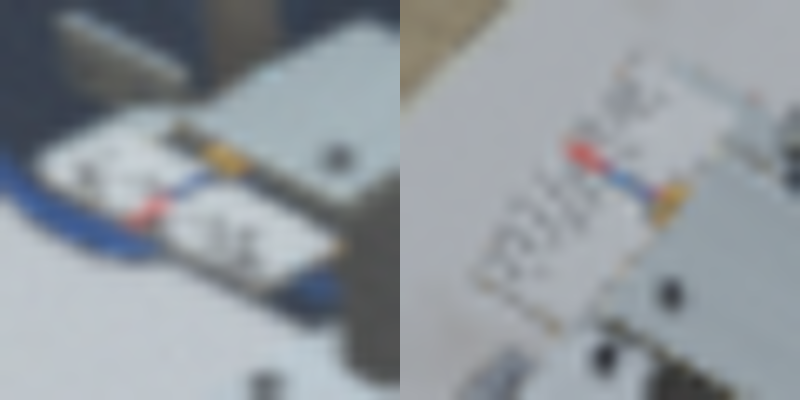

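```bash
python3 - <<'E'
from h import *
np.set_printoptions(precision=2,suppress=True,linewidth=200)
P={n:capture(n) for n in("side","top")}
I0={n:cv2.imread(f"pics/{n}0.png").astype(float) for n in P}
m1,m2=np.load("m1.npz"),np.load("m2.npz")
for n,p in P.items():
    r0,c0,r1,c1=(122,278,140,302) if n=="side" else (158,402,180,424)
    i=np.argwhere(np.ones((r1-r0,c1-c0)))+[r0,c0]
    X=np.array([at_z(p,k,118)[:2] for k in i]); x,y=X@EX,X@EY
    g=lambda im:im[i[:,0],i[:,1]].T
    B,G,R=g(I0[n]); red=np.clip(np.minimum(R-B,R-G)-8,0,None)*(abs(B-G)<35)
    m=lambda w,v:(w*v).sum()/w.sum()
    xr,yr=m(red,x),m(red,y)
    ok=abs(x-xr)<8; red=red*ok; xr,yr=m(red,x),m(red,y)
    s=m(red,(x-xr)*(y-yr))/m(red,(y-yr)**2); print(n,"red slope",s,"len std",np.sqrt(m(red,(y-yr)**2)))
    u=x-xr-s*(y-yr)  # distance across band
    # also yaw check & needle pos in frames, R-deficit vs frame 0 (needle absent near band there)
    for k,mm,lo,hi in(("m1",m1,-9,4),("m2",m2,-6,7)):
        w=g(I0[n])[2]-g(mm[n])[2]; sel=(u>lo)&(u<hi)&(abs(y-yr)<14)
        w=np.where(sel&(w>12),w,0); print(k,"u",m(w,u),"y",m(w,y-yr),"std",np.sqrt(m(w,(u-m(w,u))**2)),w.sum())
    w=g(m2[n])[2]-g(I0[n])[2]; sel=(u>-22)&(u<-7)&(abs(y-yr)<14); w=np.where(sel&(w>12),w,0); print("m0 u",m(w,u),"y",m(w,y-yr),"std",np.sqrt(m(w,(u-m(w,u))**2)),w.sum())
    w=np.where((u>-22)&(u<-7)&(abs(y-yr)<14),g(m2[n])[2]-g(I0[n])[2],0);w[w<12]=0
E
```

```text
side red slope -0.016904239840511204 len std 9.913175440130752
m1 u -4.913201642470712 y -4.657312289037424 std 2.6374327643060957 247.00000000000003
m2 u -0.11331168539403971 y -5.513107517533141 std 2.6825853168879896 387.66666666666663
m0 u -16.047643141017907 y -5.022292523658158 std 3.019971810959715 330.66666666666674
top red slope 0.01474820150176074 len std 9.501279664568148
m1 u -5.0404303648146165 y -4.042997638395558 std 1.9150825625096453 345.66666666666663
m2 u -0.5136904995654985 y -5.5867632329732215 std 2.3454325011156993 428.0
m0 u -16.89363972152714 y -5.497652214008996 std 2.2750062046112016 377.66666666666663
```

```bash
python3 -m jog '[[[12,-35,0],[0,0,0],1],[[28,-72,0],[0,0,0],1],[[45,-108,0],[0,0,0],1],[[60,-140,0],[0,0,0],1],[[65,-151,0],[0,0,0],1],[[65,-151,-10],[0,0,0],1],[[65,-151,-17],[0,0,0],1],[[65,-151,-20],[0,0,0],1]]'
python3 -m jog '[[[0,0,0],[0,0,0],1],[[0,0,-2],[0,0,0],1],[[0,0,-3],[0,0,0],1],[[0,0,-4],[0,0,0],1],[[0,0,-4.5],[0,0,0],1],[[0,0,-5],[0,0,0],1],[[0,0,-5],[0,0,0],1],[[0,0,-5],[0,0,0],1]]'
```

```text
time_s: 16.82
eef_pos: [483.4, -247.1, 87.1]
ee_rot: [-0.002, 0.327, 0.945, 0.001]
force: [-0.4, 0.5, -0.3]
grip_width: 0.0
time_s: 17.48
eef_pos: [485.5, -248.9, 85.7]
ee_rot: [0.002, 0.327, 0.945, -0.0]
force: [-0.3, 1.1, 9.3]
grip_width: 0.001
```

```bash
python3 -m jog '[[[1.2,-0.9,0],[0,0,0],1],[[2.4,-1.9,0],[0,0,0],1],[[3.5,-2.8,0],[0,0,0],1],[[3.5,-2.8,0],[0,0,0],1],[[3.5,-2.8,0],[0,0,0],1],[[3.5,-2.8,0],[0,0,0],1],[[3.5,-2.8,0],[0,0,0],1],[[3.5,-2.8,0],[0,0,0],1]]'
python3 -m jog '[[[0,0,25],[0,0,0],1],[[-19.1,15.2,25],[0,0,0],1],[[-35,50,25],[0,0,0],1],[[-45,85,25],[0,0,0],1],[[-60,120,25],[0,0,0],1],[[-70,155,25],[0,0,0],1],[[-70,155,25],[0,0,0],1],[[-70,155,25],[0,0,0],1]]'; cat > meas.py <<'E'
from h import *
import sys
ps={n:[capture(n) for _ in range(3)] for n in("side","top")}
np.savez(sys.argv[1],**{n:np.mean([p["color"].astype(float) for p in ps[n]],0) for n in ps})
m2=np.load(sys.argv[1]); m1=np.load("m1.npz")
for n in ps:
    p=ps[n][0]; r0,c0,r1,c1=(122,278,140,302) if n=="side" else (158,402,180,424)
    i=np.argwhere(np.ones((r1-r0,c1-c0)))+[r0,c0]
    X=np.array([at_z(p,k,118)[:2] for k in i]); x,y=X@EX,X@EY
    g=lambda im:im[i[:,0],i[:,1]].T
    I0=cv2.imread(f"pics/{n}0.png").astype(float)
    B,G,R=g(I0); red=np.clip(np.minimum(R-B,R-G)-8,0,None)*(abs(B-G)<35)
    m=lambda w,v:(w*v).sum()/w.sum()
    xr=m(red,x); red=red*(abs(x-xr)<8); xr,yr=m(red,x),m(red,y); s=m(red,(x-xr)*(y-yr))/m(red,(y-yr)**2)
    u=x-xr-s*(y-yr)
    w=R-g(m2[n])[2]; w=np.where((u>-6)&(u<7)&(abs(y-yr)<14)&(w>12),w,0); print(n,"u",m(w,u),"std",np.sqrt(m(w,(u-m(w,u))**2)),w.sum())
def z(n,r,c): return cv2.resize(ps[n][0]["color"][r-15:r+15,c-15:c+15],(400,400),interpolation=cv2.INTER_CUBIC)
cv2.imwrite(sys.argv[1].replace("npz","png"),np.hstack([z("side",131,290),z("top",168,414)]))
for n in ps:
    o=place_of(ps[n][2],"lever_pad")
    if o: print("pad",n,o[0],at_map(ps[n][2],o[0]["centre"]))
E
python3 meas.py m3.npz
```

```text
time_s: 18.15
eef_pos: [489.1, -251.7, 85.7]
ee_rot: [0.002, 0.327, 0.945, -0.0]
force: [1.0, 0.9, 7.7]
grip_width: 0.0
time_s: 18.82
eef_pos: [417.9, -95.2, 109.5]
ee_rot: [0.001, 0.326, 0.945, -0.0]
force: [-0.3, -0.2, -0.2]
grip_width: -0.001
side u 0.9455322913098837 std 2.5097058622313058 283.0
top u 0.8482491724778394 std 2.2867557775126603 435.0
pad side {'centre': [148.5, 301.8], 'p': 0.46} [ 616.31498449 -215.60239644  118.09544271]
pad top {'centre': [181.0, 391.6], 'p': 0.51} [ 6.87340449e+02 -2.63045177e+02 -5.99912087e-01]
```

View m3.png

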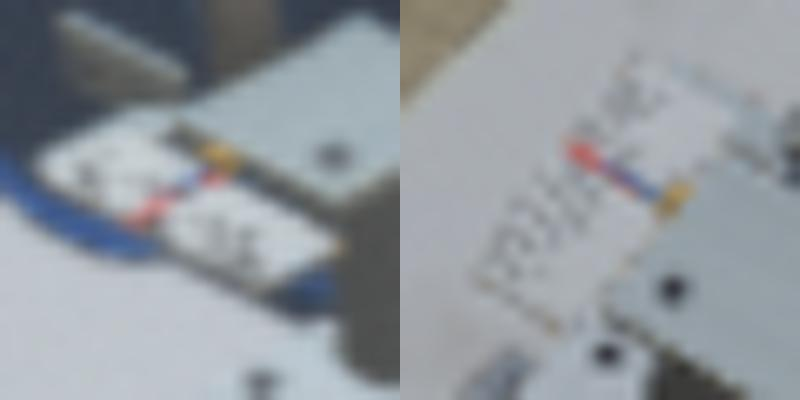

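```bash
python3 -m jog '[[[15,-10,20],[0,0,0],1],[[45,-30,40],[0,0,0],1],[[78,-52,50],[0,0,0],1],[[111,-74,50],[0,0,0],1],[[144,-96,50],[0,0,0],1],[[176,-116,50],[0,0,0],1],[[196,-129.5,50],[0,0,0],1],[[196,-129.5,50],[0,0,0],1]]'
python3 - <<'E'
from h import *
np.set_printoptions(precision=1,suppress=True)
s=sensors.sense();print(s["eef_pos"],s["force"],s["joints"])
P={n:capture(n) for n in("side","top")}
cv2.imwrite("pics/c7.png",np.hstack([cv2.resize(P["side"]["color"][100:180,260:340],(400,400),interpolation=cv2.INTER_CUBIC),cv2.resize(P["top"]["color"][140:220,350:430],(400,400),interpolation=cv2.INTER_CUBIC)]))
E
```

```text
time_s: 19.88
eef_pos: [616.0, -228.5, 157.2]
ee_rot: [-0.0, 0.328, 0.945, -0.0]
force: [-0.1, -0.1, -1.0]
grip_width: -0.007
[ 616.  -228.5  157.2] [-0.1 -0.1 -1. ] [-0.5  0.7  1.1 -0.   1.3 -1.4]
```

View pics/c7.png

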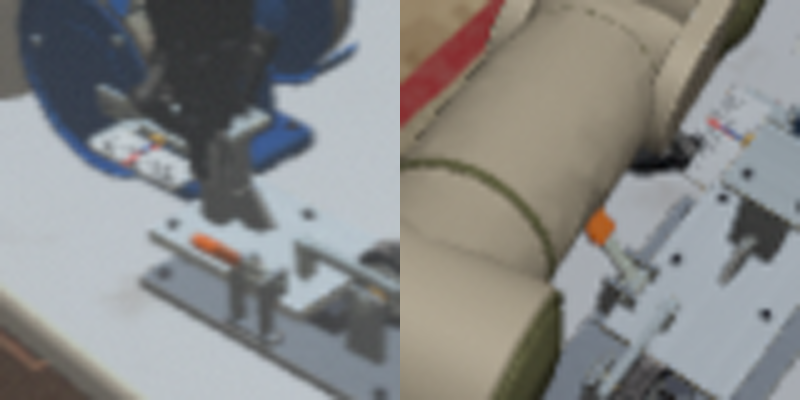

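```bash
python3 -m jog '[[[1,2,-8],[0,0,0],1],[[1,3,-16],[0,0,0],1],[[1,4,-24],[0,0,0],1],[[1,4,-31],[0,0,0],1],[[1,4,-36],[0,0,0],1],[[1,4,-40],[0,0,0],1],[[1,4,-42],[0,0,0],1],[[1,4,-42],[0,0,0],1]]'
python3 -m jog '[[[0,0,-2],[0,0,0],1],[[0.5,0.5,-4],[0,0,0],1],[[1,1,-6],[0,0,0],1],[[1.5,2,-8],[0,0,0],1],[[2,2.5,-10],[0,0,0],1],[[2.5,3,-12],[0,0,0],1],[[3,4,-14],[0,0,0],1],[[3,4,-14],[0,0,0],1]]'
```

```text
time_s: 20.65
eef_pos: [614.9, -221.8, 116.6]
ee_rot: [-0.0, 0.328, 0.945, 0.0]
force: [-0.5, 0.9, 0.9]
grip_width: 0.001
time_s: 21.32
eef_pos: [618.0, -217.7, 102.6]
ee_rot: [-0.0, 0.327, 0.945, -0.0]
force: [0.0, 0.9, 1.8]
grip_width: -0.003
```

```bash
python3 -m jog '[[[0.5,0.7,-3],[0,0,0],1],[[1,1.3,-6],[0,0,0],1],[[1.5,2,-9],[0,0,0],1],[[2,2.6,-12],[0,0,0],1],[[2.5,3.2,-15],[0,0,0],1],[[3,3.8,-18],[0,0,0],1],[[3,3.8,-20],[0,0,0],1],[[3,3.8,-20],[0,0,0],1]]'
python3 -m jog '[[[0.5,0.6,-3],[0,0,0],1],[[1,1.3,-6],[0,0,0],1],[[1,1.3,-9],[0,0,0],1],[[1,1.3,-12],[0,0,0],1],[[1,1.3,-15],[0,0,0],1],[[1,1.3,-17],[0,0,0],1],[[1,1.3,-18],[0,0,0],1],[[1,1.3,-18],[0,0,0],1]]'
```

```text
time_s: 21.98
eef_pos: [620.8, -213.9, 82.3]
ee_rot: [-0.0, 0.328, 0.945, 0.0]
force: [-0.0, -0.2, -0.8]
grip_width: -0.0
time_s: 22.65
eef_pos: [621.9, -212.7, 64.6]
ee_rot: [-0.0, 0.328, 0.945, 0.0]
force: [0.3, 1.2, -0.0]
grip_width: -0.003
```

```bash
python3 - <<'E'
from h import *
np.set_printoptions(precision=1,suppress=True)
P={n:capture(n) for n in("side","top")}
for n,p in P.items():
    X=sensors.sense()["eef_pos"]+[0,0,8]; v=p["camera_matrix"]@(p["R"]@X+p["t"]); print(n,"tip px row,col",v[1]/v[2],v[0]/v[2]); 
    c=p["color"].astype(int); r=np.argwhere((c[...,2]>170)&(c[...,2]-c[...,0]>90)); r=r[(abs(r-[v[1]/v[2],v[0]/v[2]])<25).all(1)]; print("orange",len(r),r.mean(0) if len(r) else "")
    for k in r[::5]: print(k,at_map(p,k))
cv2.imwrite("pics/c8.png",np.hstack([cv2.resize(P["side"]["color"][110:180,270:340],(400,400),interpolation=cv2.INTER_CUBIC),cv2.resize(P["top"]["color"][150:220,360:430],(400,400),interpolation=cv2.INTER_CUBIC)]))
E
```

```text
side tip px row,col 159.18538145695163 300.84489750367067
orange 12 [160.2 297.5]
[159 297] [ 635.5 -209.9   75.1]
[160 298] [ 631.2 -205.3   74.1]
[161 299] [ 626.8 -199.5   74. ]
top tip px row,col 186.03654176241287 382.90148033466414
orange 4 [188.2 386. ]
[187 387] [ 619.1 -228.9   69.4]
```

View pics/c8.png

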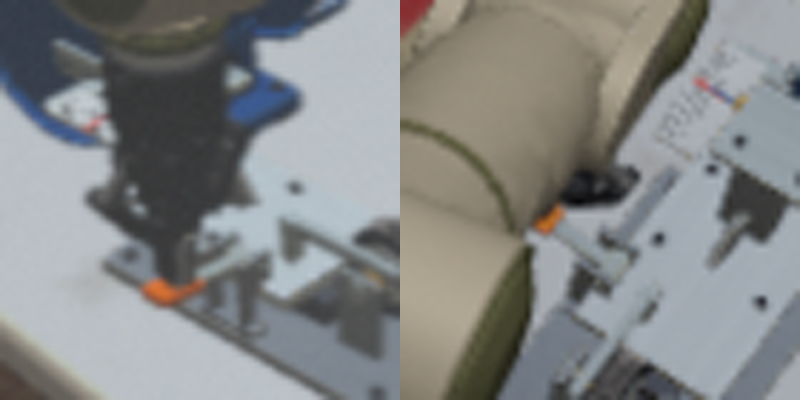

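The tip is on the pad and the lever is nearly level, so I'll keep pressing for the cam bite.

```bash
python3 -m jog '[[[0,0,-2],[0,0,0],1],[[0,0,-4],[0,0,0],1],[[0,0,-5],[0,0,0],1],[[0,0,-6],[0,0,0],1],[[0,0,-7],[0,0,0],1],[[0,0,-8],[0,0,0],1],[[0,0,-8],[0,0,0],1],[[0,0,-8],[0,0,0],1]]'
```

```text
time_s: 23.42
eef_pos: [621.9, -212.8, 56.8]
ee_rot: [-0.0, 0.328, 0.945, -0.0]
force: [0.4, 0.5, -0.7]
grip_width: -0.003
```

```bash
python3 -m jog '[[[0,0,-1],[0,0,0],1],[[0,0,-1.5],[0,0,0],1],[[0,0,-2],[0,0,0],1],[[0,0,-2.5],[0,0,0],1],[[0,0,-3],[0,0,0],1],[[0,0,-3.5],[0,0,0],1],[[0,0,-4],[0,0,0],1],[[0,0,-4],[0,0,0],1]]'
```

```text
time_s: 24.08
eef_pos: [622.2, -213.0, 55.5]
ee_rot: [0.001, 0.327, 0.945, -0.0]
force: [-7.2, 3.2, 18.0]
grip_width: 0.004
```

```bash
python3 -m jog '[[[0,0,-0.5],[0,0,0],1],[[0,0,-0.5],[0,0,0],1],[[0,0,-0.5],[0,0,0],1],[[0,0,-0.5],[0,0,0],1],[[0,0,-0.5],[0,0,0],1],[[0,0,-0.5],[0,0,0],1],[[0,0,0],[0,0,0],1],[[0,0,0],[0,0,0],1]]'
python3 -m jog '[[[0,0,15],[0,0,0],1],[[0,0,50],[0,0,0],1],[[0,0,85],[0,0,0],1],[[-25,20,105],[0,0,0],1],[[-60,40,105],[0,0,0],1],[[-95,60,105],[0,0,0],1],[[-130,80,105],[0,0,0],1],[[-165,100,105],[0,0,0],1]]'
python3 -m jog '[[[-20,25,0],[0,0,0],1],[[-40,50,0],[0,0,0],1],[[-55,75,0],[0,0,0],1],[[-55,75,0],[0,0,0],1],[[-55,75,0],[0,0,0],1],[[-55,75,0],[0,0,0],1],[[-55,75,0],[0,0,0],1],[[-55,75,0],[0,0,0],1]]'
python3 meas.py m4.npz; python3 - <<'E'
from h import *
np.set_printoptions(precision=1,suppress=True)
P={n:capture(n) for n in("side","top")}
for n,p in P.items():
    c=p["color"].astype(int); r=np.argwhere((c[...,2]>150)&(c[...,2]-c[...,0]>80)); r=r[(abs(r-([160,299] if n=="side" else [186,383]))<14).all(1)]
    L=np.array([at_map(p,k) for k in r])-[485.6,-251.2,0]; print(n,len(r),r.mean(0),"local",np.median(L[:,:2]@EX),np.median(L[:,:2]@EY),"z",np.percentile(L[:,2],[10,50,90]))
cv2.imwrite("pics/c9.png",np.hstack([cv2.resize(P["side"]["color"][110:180,270:340],(400,400),interpolation=cv2.INTER_CUBIC),cv2.resize(P["top"]["color"][150:220,360:430],(400,400),interpolation=cv2.INTER_CUBIC)]))
E
```

```text
time_s: 24.75
eef_pos: [622.3, -213.0, 55.6]
ee_rot: [0.001, 0.327, 0.945, -0.0]
force: [-8.0, 4.5, 18.6]
grip_width: 0.003
time_s: 25.42
eef_pos: [454.9, -111.8, 157.6]
ee_rot: [-0.0, 0.328, 0.945, -0.0]
force: [1.0, -0.8, 0.8]
grip_width: 0.004
time_s: 26.08
eef_pos: [402.4, -38.4, 157.8]
ee_rot: [-0.0, 0.328, 0.945, -0.0]
force: [0.5, -0.2, 1.0]
grip_width: 0.005
side u 0.9425279637894385 std 2.513879345671107 282.66666666666663
top u 0.857906703869613 std 2.2683824938705075 426.66666666666674
pad side {'centre': [159.4, 297.9], 'p': 0.39} [ 647.16860838 -295.58209934   11.04027096]
pad top {'centre': [186.7, 384.0], 'p': 0.5} [ 624.84415086 -218.63707229   62.21844035]
side 40 [161.4 299.7] local 86.79083736794226 118.39911572500657 z [61.6 64.  65.3]
top 43 [186.8 382.7] local 85.72559563616461 115.88962515757785 z [59.7 62.3 65.6]
```

View pics/c9.png

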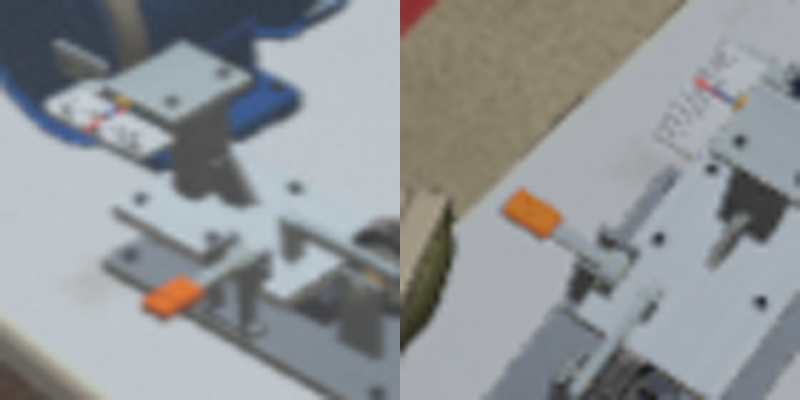

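```bash
python3 -c "
from rig import ctrl
print(ctrl.finish_job())"
```

```text
the job is handed in; nothing more can be done
None
```

I rolled the wheel forward in four strokes, about 17 mm of travel, until the blue pointer stood in the red band. I then pressed the orange lever down onto its stop and handed the job in at about 26 s of the allowed 67 s.

**Pointer:** After locking, the needle read +0.9 mm from the band centre in both cameras, the same as before locking. Allowing for the needle's height above the plate, which I only know roughly, I put it about 0 to +0.9 mm off centre, against a limit of 2.3 mm. Height estimates from individual picture pairs ranged from 0 to 3 mm. The highest would put the pointer roughly 1 to 2.6 mm short of centre, but the later pairs did not support it. The travel seen in the pictures agreed with the distance the fingertip rolled (15.9 to 16.4 mm seen, 16.1 mm rolled, up to the third stroke).

**Lock lever:** The pad measured 62 to 64 mm high and 116 to 118 mm out from the centre line, against 64.5 and 120 mm for level. The final push met a hard stop at about 18 N.

**Disagreements:**
- The fingertips met the wheel with the TCP about 25 mm lower than the stated tip length implies, so I set heights by touch.
- The two cameras disagreed by about 8 mm on the base's sideways position, so I used the mean.
- The third stroke showed an unexplained side force of about 8 N. I took it for sway on landing, because the tip was well above the rack.

I did not re-check the loose tools with the cameras at the end. The arm passed well above them.

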